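# Fan out a stack of test plates along the inspection tray

### The job

Push the untidy stack of three aluminium plates back along its black tray until it stands squared up against the heel stop. Then fan it forward along the tray like shingles: the bottom plate stays against the stop, the middle plate is set about 20 mm forward of it and the top plate about 20 mm forward of the middle one, all straight along the tray, so that an even strip with the punched dots shows on each. Slide the plates on one another, do not lift or reorder them, and leave the eraser, the small box and the watch glass beside the tray where they are.

Things in the scene. Friction and masses are not known exactly. Their poses are not given: they have to be found in the camera images.
- tray: fixed black plastic tray, 190 long x 66 mm wide. Origin: centre of its underside, on the bench; x along it, away from the heel stop; z up. Floor 6 mm above the bench; channel between the side rails 54 mm wide; rails and heel stop stand 5 mm above the floor (11 above the bench), lower than one plate. Front end open at x = +95 mm. Bottom plate starts 25 to 50 mm forward of the stop
- heel (a point): middle of the heel stop's inner face at the tray floor: x = -85 mm in the tray's frame (axes as the tray's). The stop is a 10 mm thick cross bar at the tray's rear end, x = -95 to -85 mm; a plate against it has its origin at x = -40 mm
- plate_bottom: aluminium plate, 90 mm long x 50 mm wide x 9 mm thick, 0.11 kg (varies 0.8 to 1.25 times), three punched dots 10 mm from its rear end. Lowest of the stack, lies on the tray floor between the rails. Origin: centre of its underside, 6 mm above the bench; x along its length to its front end, the tray's x to within 0.07 rad; z up
- plate_middle: aluminium plate, 90 mm long x 50 mm wide x 9 mm thick, 0.11 kg (varies 0.8 to 1.25 times), two punched dots 10 mm from its rear end. Lies loosely on the bottom plate, up to 7 mm off it lengthwise at the start. Origin: centre of its underside, 15 mm above the bench; x along its length to its front end, the tray's x to within 0.07 rad; z up
- plate_top: aluminium plate, 90 mm long x 50 mm wide x 9 mm thick, 0.11 kg (varies 0.8 to 1.25 times), one punched dot 10 mm from its rear end. Lies loosely on the middle plate, up to 7 mm off it lengthwise at the start; its top face is 33 mm above the bench. Origin: centre of its underside, 24 mm above the bench; x along its length to its front end, the tray's x to within 0.07 rad; z up
- eraser: worn eraser, 21 x 47 x 12 mm, loose on the bench beside the tray, to be left alone; origin at the centre of its underside
- cover_box: small white cover-glass box, 27 x 27 x 19 mm, loose on the bench beside the tray, to be left alone; origin at the centre of its underside
- watch_glass: round watch glass, 71 mm across, 13 mm high, loose on the bench beside the tray, to be left alone; origin at the centre of its underside
Mind the look-alikes: they are no part of the job. What is shaped like the plate_top but brown or red is not meant. What is shaped like the plate_middle but brown or green is not meant.

How it is judged:
On the way:
1. the stack stands squared up against the heel stop (bottom plate within 4 mm of it, the upper plates within 5 mm fore and aft of the bottom one) (x of plate_bottom in the frame of tray below -0.036 m and x of plate_middle in the frame of plate_bottom between -0.005 and 0.005 m and x of plate_top in the frame of plate_bottom between -0.005 and 0.005 m), for 0.2 s.
At the end, for the whole second after the job is handed in: the bottom plate is within 5 mm of the heel stop, the middle plate lies on it 14 to 26 mm forward of it, the top plate lies on the middle one 14 to 26 mm forward of that, each flat, within 8 mm of the tray's centre line and 0.12 rad of its direction, at rest (x of plate_bottom in the frame of tray between -0.045 and -0.035 m and x of plate_middle in the frame of plate_bottom between 0.014 and 0.026 m and z of plate_middle in the frame of plate_bottom between 0.006 and 0.012 m and x of plate_top in the frame of plate_middle between 0.014 and 0.026 m and z of plate_top in the frame of plate_middle between 0.006 and 0.012 m and y of plate_bottom in the frame of tray between -0.008 and 0.008 m and angle between the x axis of each of plate_bottom, plate_middle, plate_top and the x axis of tray, either way round below 0.12 rad and angle between each of plate_bottom, plate_middle, plate_top's own z axis and vertical below 0.06 rad and linear speed of each of plate_bottom, plate_middle, plate_top below 0.01 m/s and y of plate_middle in the frame of tray between -0.008 and 0.008 m and y of plate_top in the frame of tray between -0.008 and 0.008 m); the robot touches nothing.
It fails at once if a plate is lifted (more than 8 mm above its layer) (z of plate_bottom in the frame of tray above 0.014 m or z of plate_middle in the frame of tray above 0.023 m or z of plate_top in the frame of tray above 0.032 m).
It fails at once if the eraser, cover-glass box or watch glass is moved more than 15 mm (distance of any of eraser, cover_box, watch_glass from where it was at the start of the episode above 0.015 m).
It also fails if it takes over 61 s, if anything falls off the work surface, if the arm or the gripper's body presses on something with over 40 N, if the wrist force passes 120 N, or if a joint passes its speed limit or range.

### The arm

A 6-joint arm with a two-finger parallel gripper is mounted at the origin on a cart in front of the work surface, level with it; the furniture and walls round the work are solid. World frame = base frame: x ahead of the robot, y to its left, z up, the work surface at z = 0. Lengths are in m, angles in rad, forces in N, time in s.
With the tool pointing down it reaches from about 0.3 to 0.775 m from the base axis. Payload 14.6 kg.
Tool frame: the origin (TCP) lies on the centre line of the jaws, within the pads' length; the fingertips stand 19 mm ahead of it and the grasp point (between the pads) is the TCP (ctrl.tip_reach is the distance from the TCP to the fingertips, in m); x points along the fingers, y is the direction in which the jaws open and shut, and the axes are right-handed (so a half turn about x gives the same grasp; the last joint's range is limited). The gripper opens to 94 mm and grips with 3 to 60 N. Pads are 16 mm wide; open, the fingers measure 119 mm over their backs; the gripper's body (75 mm by 177 mm) begins 78 mm behind the grasp point.
Start: joints at [-1.259, 0.3, 1.521, -0, 1.321, -0.067], TCP at [0.203, -0.511, 0.224] pointing down, gripper open.
Joint ranges: [-3.03, 3.03], [-0.79, 2.21], [0.23, 2.52], [-1.04, 4.18], [0, 3.07], [-2.55, 2.55]. Speed limits (rad/s): [2.22, 2.22, 2.57, 3.14, 3.14, 3.14].

### API

Orientations are given as [roll, pitch, yaw] about the fixed x, y, z axes, in that order (R = Rz(yaw) Ry(pitch) Rx(roll)).
In Python, from station import ctrl, optics, models gives the robot as it stands. The module is installed in compiled form; this text tells all that it offers.
- The arm moves only by the tool arm_command, never from a script. Its argument "deltas" is a list of rows, each an object with "translation": the shift along the tool's x, y, z in units of 25 mm (1.0 is 25 mm), a list of three; "turn": the turn, a rotation vector about the tool's x, y, z in units of 5 degrees (1.0 is 5 degrees), a list of three. In form: [{"translation": [x, y, z], "turn": [rx, ry, rz]}, ...]. A call has 1 to 12 rows; each row is the pose to reach, as a shift and turn from the pose commanded when the call began, along the tool's axes at that moment; what a row does not reach only later rows make up. A row lasts 1/12 s, in which the tool goes at most 41.7 mm and 7.16 degrees, less where a joint would pass 70% of its speed; a pose out of reach is approached as far as the arm can. A call with a gripper value outside its range is refused whole. "gripper" is the finger opening in mm, from 0 to 94, set as the call begins (left out, the last holds). The fingers move at their own pace and stop on an object; "force" is the grip in N (left out, the last holds). Time passes only in rows, so rows that repeat a pose let the fingers close. It gives the time, the measured TCP pose, the force and the opening at its end, in the units of the state.
- ctrl.get_obs(): the state, without advancing time (a new reading comes with each control period).
- optics.camera(name): name is "side" or "top"; returns the picture (480x640x3 uint8, red, green, blue); there is no depth.
- optics.get_calibration(name): a dict with "K" (3x3 intrinsics, pixels), "origin" and "orientation" of the camera in the world. Camera axes: x right, y down, z forward; pixel columns grow to the right and rows downward; lengths in m; the calibration is good to about 2 mm. A picture is of the moment at which its call begins. get_calibration takes no time and is no camera call.
- ctrl.hand_in(): hands the job in, once; it reports no verdict.
Trained networks look in the newest picture that a camera, given by its name, has taken for a name from the list of things; names that differ only in an ending like _2 or _b are one class to them, and where a whole thing is asked for, a point or a joint stands for the part that bears it (a point fixed in the world has none). Each returns a list of dicts, best first, with "score" (0 to 1); they miss things now and then, are a little off and sometimes report something else, mostly with a low value. They report only what shows in the picture. A call takes as long as a camera call. They do not tell look-alikes from the thing itself.
- models.look_for(target, camera): "box" ([left, top, right, bottom] in pixels, round what is visible of it).
- models.cut_out(target, camera): "pixels" (480x640 bool, what is visible of it) and "box" ([left, top, right, bottom] in pixels, round what is visible of it).
- models.mark_of(target, camera): "at" ([column, row] in pixels: a listed point, or the origin of a listed thing).
The state is a dict: "time_s": time; "qpos": joint angles; "joint_vel": joint speeds; "tau": joint torques, N m; "ee_pos": TCP position; "eef_rot": TCP orientation; "force": force on the tool from outside, world axes, zero at the start; "moment": the same for the moment, N m; "grip_width": finger opening in m.
Only numpy, scipy, OpenCV 4.12 (cv2) and the standard library are available. Lean on these libraries where they do the work, as an engineer would, in place of code of your own. Each camera call takes 0.05 s, during which the arm holds its last target.

## Working session

There is one attempt and no reset: what is moved stays moved. The work goes in short steps, Python scripts to look and compute and a tool call to move; the robot and the scene stay as the last step left them, time stands still between calls to the robot, and variables do not carry over. Pictures are saved under pics/ and viewed, and the job is handed in when it is done.

Besides the shell and the picture viewer there is one more tool, called after ">>>" as name(argument=value, ...), one argument or row to a line, values as JSON. arm_command: Moves the arm, as the interface text tells. Its arguments: {"type":"object","properties":{"deltas":{"type":"array"},"gripper":{"type":"number"},"force":{"type":"number"}},"required":["deltas"]}

```bash
mkdir -p pics; python3 - <<'E'
from station import ctrl, optics, models
import cv2
for n in ("side","top"):
    im=optics.camera(n); cv2.imwrite(f"pics/{n}0.png",im[:,:,::-1])
    c=optics.get_calibration(n); print(n,c)
    for t in ("tray","heel","plate_bottom","plate_middle","plate_top","eraser","cover_box","watch_glass"):
        print(t,[(round(d['score'],2),[round(float(v)) for v in d['at']]) for d in models.mark_of(t,n)][:4])
o=ctrl.get_obs();print(o, ctrl.tip_reach)
E
```

```text
side {'K': array([[529.65711791,   0.        , 325.5921868 ],
       [  0.        , 529.65711791, 244.06224738],
       [  0.        ,   0.        ,   1.        ]]), 'origin': array([0.30088262, 0.80052829, 0.47295745]), 'orientation': array([-2.06423071, -0.00665535, -2.8716441 ])}
tray [(0.58, [312, 287])]
heel [(0.96, [345, 261])]
plate_bottom [(0.82, [318, 283])]
plate_middle [(0.91, [428, 224]), (0.89, [200, 344]), (0.64, [321, 276]), (0.61, [352, 327])]
plate_top [(0.93, [261, 240]), (0.83, [320, 270]), (0.81, [420, 265])]
eraser [(0.81, [380, 296])]
cover_box [(0.63, [272, 271])]
watch_glass [(0.89, [351, 329])]
top {'K': array([[533.71128615,   0.        , 325.91592485],
       [  0.        , 533.71128615, 229.19906068],
       [  0.        ,   0.        ,   1.        ]]), 'origin': array([0.42822049, 0.05144721, 0.93793098]), 'orientation': array([-3.04588708e+00,  2.90041757e-03, -1.58287837e+00])}
tray []
heel [(0.87, [345, 250])]
plate_bottom []
plate_middle [(0.93, [463, 320]), (0.73, [189, 174])]
plate_top [(0.96, [372, 321]), (0.86, [304, 238]), (0.76, [375, 153])]
eraser [(0.53, [300, 293])]
cover_box [(0.58, [315, 186])]
watch_glass [(0.97, [247, 284])]
{'time_s': 0.9, 'qpos': array([-1.25862256e+00,  2.99881664e-01,  1.52100243e+00, -1.14303008e-05,
        1.32069050e+00, -6.66057821e-02]), 'joint_vel': array([0.00065058, 0.00063161, 0.00154291, 0.00037522, 0.00064959,
       0.00131759]), 'tau': array([-3.12384009e-04, -5.31658924e+01, -3.52915227e+01,  7.08270469e-02,
        2.12712865e-02, -2.75398895e-05]), 'ee_pos': array([ 0.20337185, -0.51100935,  0.22445461]), 'eef_rot': array([ 0.95397984,  1.57077515, -1.80883044]), 'force': array([-0.20719416,  0.21283381,  0.03039364]), 'moment': array([-0.01391351, -0.01123622, -0.01961929]), 'grip_width': 0.09400581943463403} 0.019
```

View pics/side0.png

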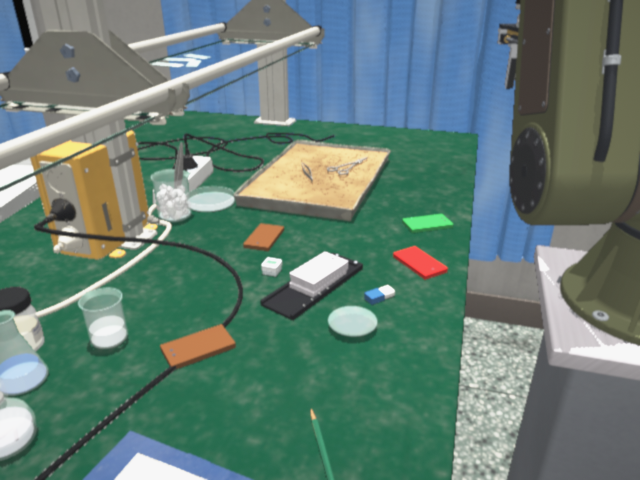

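View pics/top0.png

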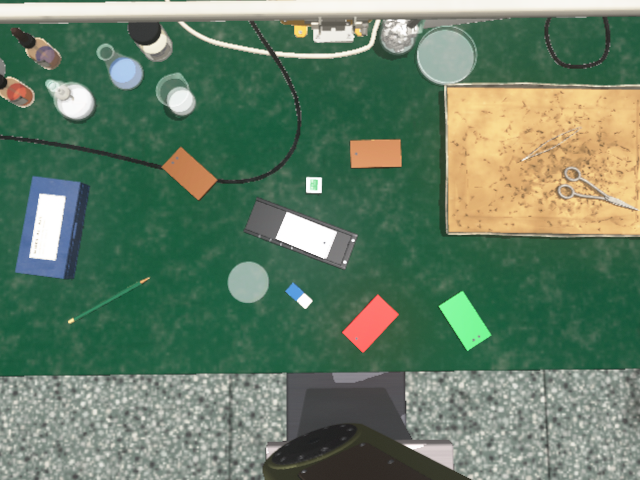

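```bash
python3 - <<'E'
import cv2
a=cv2.imread("pics/top0.png")[150:350,200:440]; cv2.imwrite("pics/top0c.png",cv2.resize(a,None,fx=3.3,fy=3,interpolation=cv2.INTER_CUBIC))
a=cv2.imread("pics/side0.png")[220:360,220:420]; cv2.imwrite("pics/side0c.png",cv2.resize(a,None,fx=4,fy=4,interpolation=cv2.INTER_CUBIC))
E
```

```text
(no output)
```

View pics/top0c.png

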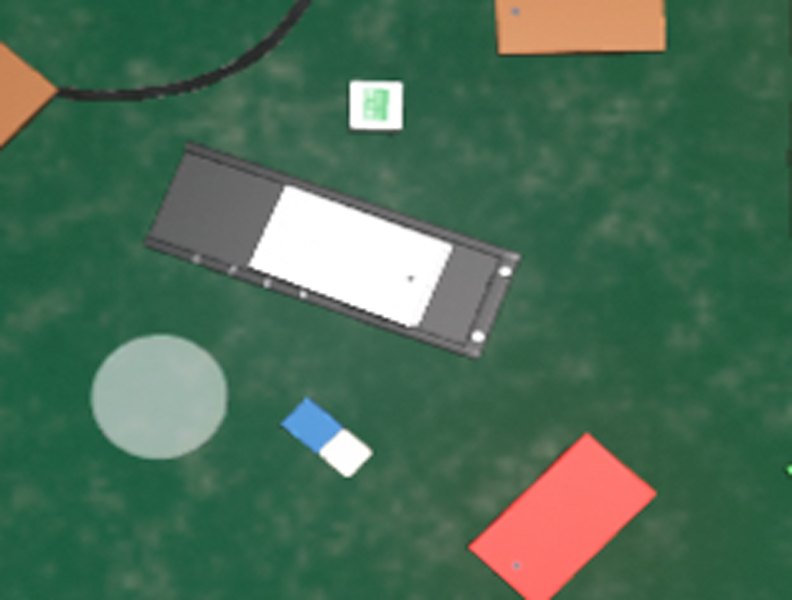

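View pics/side0c.png

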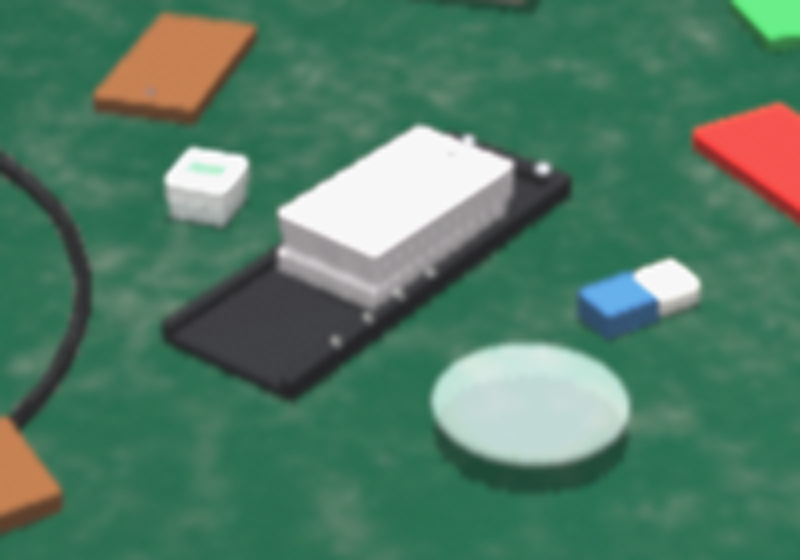

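The white (aluminium) stack with a single dot is at top-image (304,238), side-image (320,270). The look-alikes are red (372,321), green (463,320) and brown (375,153) and (189,174). The crop shows the white stack in the black tray, with the heel stop (two screws) at its right end (345,250). Next I measure the tray pose.

```bash
cat > h.py <<'E'
import numpy as np, cv2
from scipy.spatial.transform import Rotation as R
from scipy.optimize import least_squares
from station import ctrl, optics, models
def cal(n):
    c=optics.get_calibration(n); return c['K'],np.array(c['origin']),R.from_euler('xyz',c['orientation']).as_matrix()
def p2w(uv,z,n):
    K,o,M=cal(n); uv=np.atleast_2d(uv).astype(float)
    d=(M@np.linalg.inv(K)@np.c_[uv,np.ones(len(uv))].T).T
    return o+d*((z-o[2])/d[:,2])[:,None]
def w2p(P,n):
    K,o,M=cal(n); q=(K@M.T@(np.atleast_2d(P)-o).T).T; return q[:,:2]/q[:,2:]
def toolR(): return R.from_euler('xyz',ctrl.get_obs()['eef_rot']).as_matrix()
E
python3 - <<'E'
from h import *
im=optics.camera("top"); hsv=cv2.cvtColor(im,cv2.COLOR_RGB2HSV)
roi=np.zeros((480,640),np.uint8); roi[190:278,236:366]=1
g=im.astype(int)
dark=((g.max(2)-g.min(2)<25)).astype(np.uint8)*roi
n,l,s,c=cv2.connectedComponentsWithStats(dark)
k=1+np.argmax(s[1:,4]); m=(l==k).astype(np.uint8)
print(s[k],[ (s[i].tolist()) for i in range(1,n) if s[i,4]>20])
cs,_=cv2.findContours(m,cv2.RETR_EXTERNAL,cv2.CHAIN_APPROX_NONE)
r=cv2.minAreaRect(max(cs,key=cv2.contourArea)); b=cv2.boxPoints(r); print(r,b)
W=p2w(b,0.011,"top"); print(W, [np.linalg.norm(W[i]-W[(i+1)%4]) for i in range(4)])
wh=((g.min(2)>225)).astype(np.uint8)*m
wh=cv2.morphologyEx(wh,cv2.MORPH_OPEN,np.ones((5,5),np.uint8))
cs,_=cv2.findContours(wh,cv2.RETR_EXTERNAL,cv2.CHAIN_APPROX_NONE)
r=cv2.minAreaRect(max(cs,key=cv2.contourArea)); b2=cv2.boxPoints(r)
V=p2w(b2,0.033,"top"); print(b2,V, [np.linalg.norm(V[i]-V[(i+1)%4]) for i in range(4)], V.mean(0))
H=p2w([models.mark_of("heel","top")[0]['at']],0.006,"top");print("heel",H)
optics.camera("side");print("heel side",p2w([models.mark_of("heel","side")[0]['at']],0.006,"side"))
print(W.mean(0)); T=toolR(); print(T)
E
```

```text
[ 243  197  115   73 4142] [[306, 190, 16, 5, 65], [243, 197, 115, 73, 4142], [236, 263, 31, 15, 376]]
((300.4022216796875, 233.04408264160156), (108.82182312011719, 38.72591018676758), 20.72555923461914) [[242.66006 231.8984 ]
 [256.36484 195.67859]
 [358.14438 234.18976]
 [344.4396  270.40958]]
[[ 0.51429571  0.19836381  0.011     ]
 [ 0.57786936  0.17446965  0.011     ]
 [ 0.50779932 -0.00300046  0.011     ]
 [ 0.44514571  0.02185063  0.011     ]] [np.float64(0.06791568298250479), np.float64(0.19080212227670165), np.float64(0.06740216249045695), np.float64(0.1895748471614676)]
[[275.1379  238.65515]
 [286.03445 211.41379]
 [336.3793  231.55173]
 [325.48276 258.7931 ]] [[0.50002925 0.13958069 0.033     ]
 [0.54649696 0.12081311 0.033     ]
 [0.51087477 0.03525783 0.033     ]
 [0.46475871 0.05436459 0.033     ]] [np.float64(0.050114570895862076), np.float64(0.09267494769839076), np.float64(0.049917531672137104), np.float64(0.09222686491910245)] [0.50553992 0.08750405 0.033     ]
heel [[0.48917654 0.01915973 0.006     ]]
heel side [[0.47781055 0.02630311 0.006     ]]
[0.51127752 0.0979209  0.011     ]
[[ 3.86527192e-05  3.69766322e-01 -9.29124785e-01]
 [-3.58220300e-05 -9.29124784e-01 -3.69766324e-01]
 [-9.99999999e-01  4.75756098e-05 -2.26674191e-05]]
```

>>> arm_command(
  deltas=[
    {"translation": [4,-20.1,-22.4],"turn": [-9.36,0,0]},
    {"translation": [4,-20.1,-22.4],"turn": [-9.36,0,0]},
    {"translation": [4,-20.1,-22.4],"turn": [-9.36,0,0]},
    {"translation": [4,-20.1,-22.4],"turn": [-9.36,0,0]},
    {"translation": [4,-20.1,-22.4],"turn": [-9.36,0,0]},
    {"translation": [4,-20.1,-22.4],"turn": [-9.36,0,0]},
    {"translation": [4,-20.1,-22.4],"turn": [-9.36,0,0]},
    {"translation": [4,-20.1,-22.4],"turn": [-9.36,0,0]},
    {"translation": [4,-20.1,-22.4],"turn": [-9.36,0,0]},
    {"translation": [4,-20.1,-22.4],"turn": [-9.36,0,0]},
    {"translation": [4,-20.1,-22.4],"turn": [-9.36,0,0]},
    {"translation": [4,-20.1,-22.4],"turn": [-9.36,0,0]},
  ],
  gripper=14,
)

```text
time_s: 2.1
ee_pos: [0.4243, -0.065, 0.1586]
eef_rot: [1.669, 1.57, -0.277]
force: [0.2, -1.3, -0.3]
grip_width: 0.0176
```

```bash
cat >> h.py <<'E'
C=np.array([0.5113,0.0979,0.0]); YAW=np.arctan2(0.931,0.366)
Rt=R.from_euler('z',YAW).as_matrix()
def tcp_t():
    return Rt.T@(ctrl.get_obs()['ee_pos']-C)
def need(xt,yt,z):
    T=toolR(); Td=np.c_[[0,0,-1],-Rt[:,1],-Rt[:,0]]
    d=C+Rt@np.array([xt,yt,0])+[0,0,z]-ctrl.get_obs()['ee_pos']
    print("tcp tray mm",(tcp_t()*1000).round(1),"trans",(T.T@d/0.025).round(3),"turn",(np.degrees(R.from_matrix(T.T@Td).as_rotvec())/5).round(3),"t",ctrl.get_obs()['time_s'],"F",(Rt.T@ctrl.get_obs()['force']).round(2))
E
python3 -c "
from h import *
need(.07,0,.12)"
```

```text
tcp tray mm [-183.4   21.4  158.6] trans [  1.547   0.849 -10.138] turn [-0.007 -0.001 -0.01 ] t 2.1 F [-1.14 -0.68 -0.32]
```

>>> arm_command(
  deltas=[
    {"translation": [1.55,0.85,-10.14],"turn": [0,0,0]},
    {"translation": [1.55,0.85,-10.14],"turn": [0,0,0]},
    {"translation": [1.55,0.85,-10.14],"turn": [0,0,0]},
    {"translation": [1.55,0.85,-10.14],"turn": [0,0,0]},
    {"translation": [1.55,0.85,-10.14],"turn": [0,0,0]},
    {"translation": [1.55,0.85,-10.14],"turn": [0,0,0]},
    {"translation": [1.55,0.85,-10.14],"turn": [0,0,0]},
    {"translation": [1.55,0.85,-10.14],"turn": [0,0,0]},
    {"translation": [1.55,0.85,-10.14],"turn": [0,0,0]},
    {"translation": [1.55,0.85,-10.14],"turn": [0,0,0]},
  ],
)

```text
time_s: 2.93
ee_pos: [0.5361, 0.1599, 0.1201]
eef_rot: [0.77, 1.571, -1.176]
force: [-0.1, -0.3, -0.2]
grip_width: 0.0142
```

```bash
python3 - <<'E'
from h import *
need(.075,0,.029)
im=optics.camera("side"); 
cv2.imwrite("pics/s1.png",cv2.resize(im[140:380,180:480,::-1],None,fx=2.5,fy=2.5))
im=optics.camera("top"); 
cv2.imwrite("pics/t1.png",cv2.resize(im[150:330,200:420,::-1],None,fx=3,fy=3))
E
```

```text
tcp tray mm [ 66.8  -0.4 120.1] trans [ 3.644 -0.018 -0.33 ] turn [-0.018  0.001 -0.001] t 2.9333 F [-0.33 -0.05 -0.2 ]
```

View pics/s1.png

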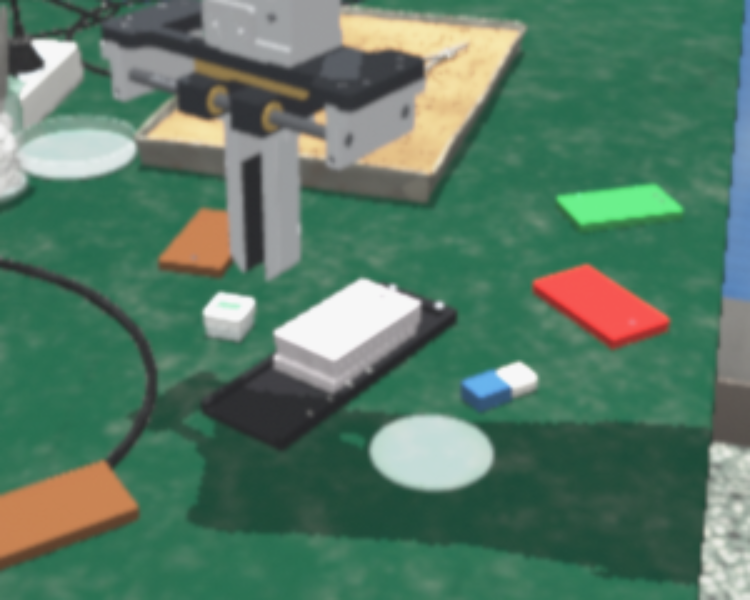

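View pics/t1.png

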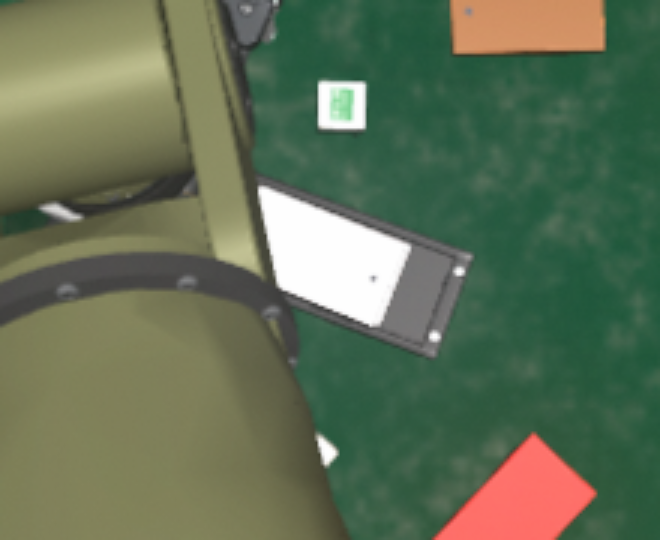

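The side view shows the closed-up fingers over the tray's front end and the stack behind them. I'll lower them in front of the stack.

>>> arm_command(
  deltas=[
    {"translation": [1.3,0,-0.33],"turn": [0,0,0]},
    {"translation": [2.4,0,-0.33],"turn": [0,0,0]},
    {"translation": [3.1,0,-0.33],"turn": [0,0,0]},
    {"translation": [3.5,0,-0.33],"turn": [0,0,0]},
    {"translation": [3.65,0,-0.33],"turn": [0,0,0]},
    {"translation": [3.65,0,-0.33],"turn": [0,0,0]},
    {"translation": [3.65,0,-0.33],"turn": [0,0,0]},
  ],
)

```text
time_s: 3.62
ee_pos: [0.54, 0.1685, 0.0298]
eef_rot: [2.166, 1.569, 0.219]
force: [-0.3, 0.4, 0.1]
grip_width: 0.0143
```

```bash
python3 - <<'E'
from h import *
need(.0,0,.029)
im=optics.camera("side"); 
cv2.imwrite("pics/s2.png",cv2.resize(im[220:340,220:420,::-1],None,fx=4,fy=4))
E
```

```text
tcp tray mm [76.3 -0.9 29.8] trans [ 0.028 -0.032  3.05 ] turn [-0.012 -0.01  -0.015] t 3.6167 F [0.24 0.42 0.06]
```

View pics/s2.png

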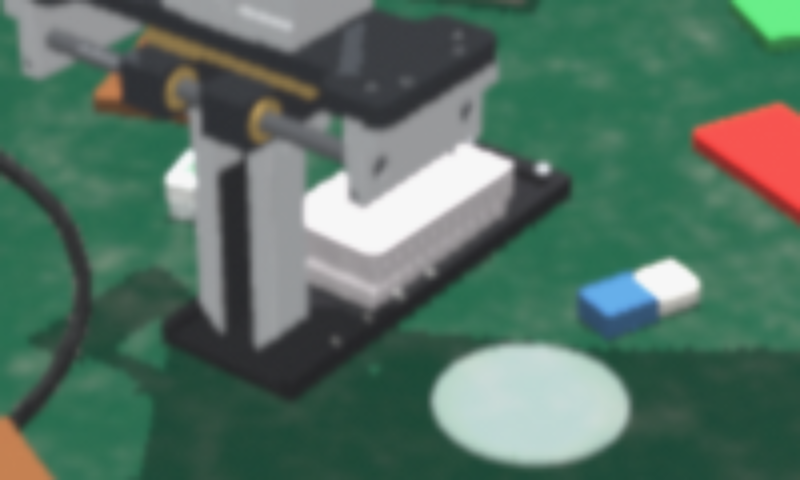

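>>> arm_command(
  deltas=[
    {"translation": [0,-0.03,0.2],"turn": [0,0,0]},
    {"translation": [0,-0.03,0.4],"turn": [0,0,0]},
    {"translation": [0,-0.03,0.6],"turn": [0,0,0]},
    {"translation": [0,-0.03,0.8],"turn": [0,0,0]},
    {"translation": [0,-0.03,1.0],"turn": [0,0,0]},
    {"translation": [0,-0.03,1.2],"turn": [0,0,0]},
    {"translation": [0,-0.03,1.4],"turn": [0,0,0]},
    {"translation": [0,-0.03,1.6],"turn": [0,0,0]},
    {"translation": [0,-0.03,1.8],"turn": [0,0,0]},
    {"translation": [0,-0.03,1.9],"turn": [0,0,0]},
    {"translation": [0,-0.03,2.0],"turn": [0,0,0]},
    {"translation": [0,-0.03,2.0],"turn": [0,0,0]},
  ],
)

```text
time_s: 4.67
ee_pos: [0.5203, 0.1221, 0.0286]
eef_rot: [-0.335, 1.571, -2.282]
force: [-1.1, 0.8, -0.4]
grip_width: 0.014
```

```bash
python3 - <<'E'
from h import *
need(.013,0,.029)
im=optics.camera("side"); 
cv2.imwrite("pics/s3.png",cv2.resize(im[220:340,220:420,::-1],None,fx=4,fy=4))
E
```

```text
tcp tray mm [25.8  0.5 28.6] trans [-0.017  0.021  0.512] turn [-0.009  0.002  0.001] t 4.6667 F [ 0.3   1.29 -0.4 ]
```

View pics/s3.png

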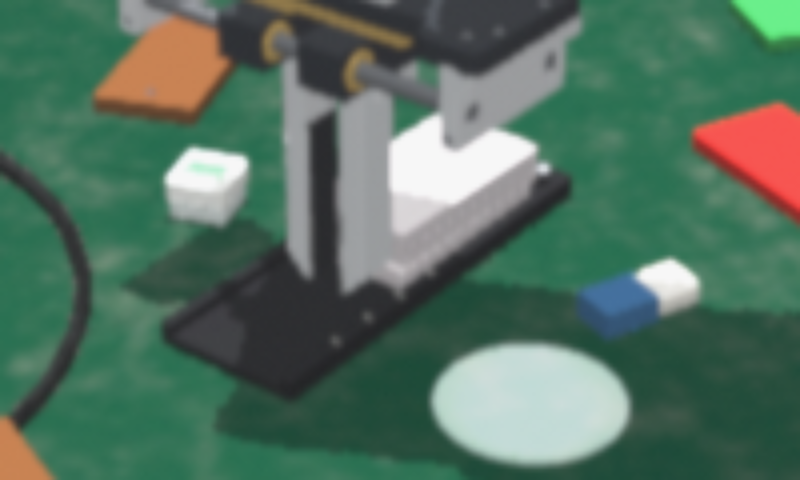

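Pushing well. Now I'll go on slowly towards the stop, watching the force.

>>> arm_command(
  deltas=[
    {"translation": [0,0.02,0.08],"turn": [0,0,0]},
    {"translation": [0,0.02,0.16],"turn": [0,0,0]},
    {"translation": [0,0.02,0.24],"turn": [0,0,0]},
    {"translation": [0,0.02,0.32],"turn": [0,0,0]},
    {"translation": [0,0.02,0.38],"turn": [0,0,0]},
    {"translation": [0,0.02,0.4],"turn": [0,0,0]},
  ],
)

```text
time_s: 5.22
ee_pos: [0.5171, 0.1128, 0.0286]
eef_rot: [-0.97, 1.571, -2.916]
force: [0.9, 1.1, -0.5]
grip_width: 0.0141
```

```bash
python3 - <<'E'
from h import *
need(.013,0,.029)
im=optics.camera("side"); 
cv2.imwrite("pics/s4.png",cv2.resize(im[220:340,220:420,::-1],None,fx=4,fy=4))
im=optics.camera("top"); 
cv2.imwrite("pics/t4.png",cv2.resize(im[180:300,240:400,::-1],None,fx=4,fy=4))
E
```

```text
tcp tray mm [16.   0.1 28.6] trans [-0.017  0.002  0.119] turn [-0.009  0.     0.001] t 5.2167 F [ 1.37 -0.44 -0.48]
```

View pics/s4.png

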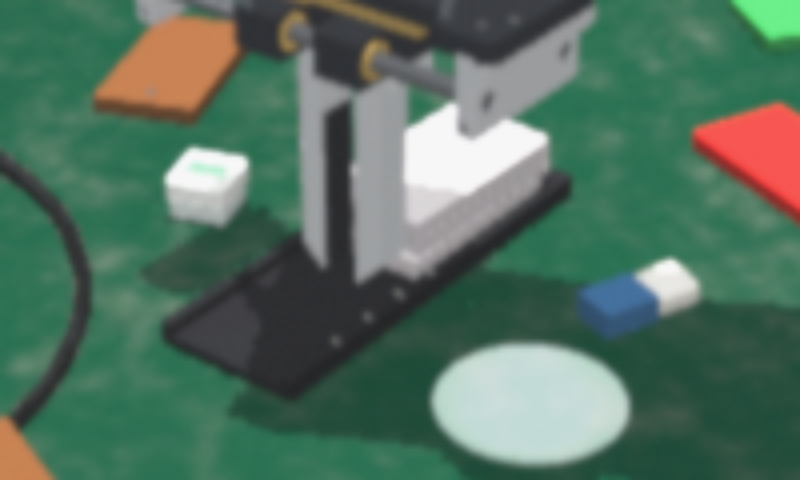

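View pics/t4.png

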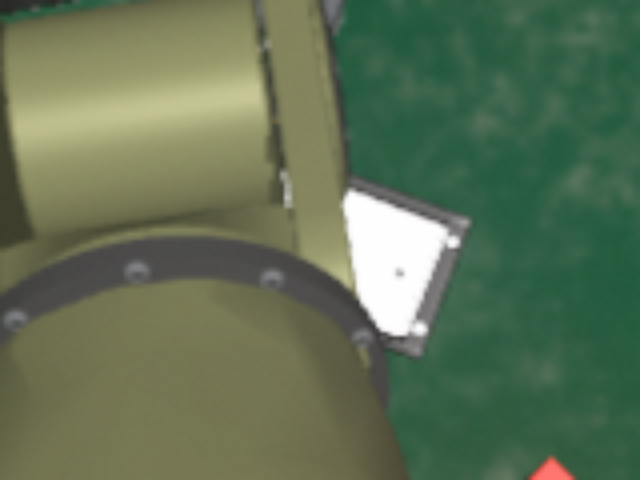

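>>> arm_command(
  deltas=[
    {"translation": [0,0,0.04],"turn": [0,0,0]},
    {"translation": [0,0,0.08],"turn": [0,0,0]},
    {"translation": [0,0,0.12],"turn": [0,0,0]},
    {"translation": [0,0,0.12],"turn": [0,0,0]},
  ],
)

```text
time_s: 5.65
ee_pos: [0.5163, 0.1107, 0.0287]
eef_rot: [2.891, 1.569, 0.945]
force: [1.1, 8.0, 0.1]
grip_width: 0.0141
```

>>> arm_command(
  deltas=[
    {"translation": [0,0,0.03],"turn": [0,0,0]},
    {"translation": [0,0,0.06],"turn": [0,0,0]},
    {"translation": [0,0,0.06],"turn": [0,0,0]},
  ],
)

```text
time_s: 5.9
ee_pos: [0.5163, 0.1104, 0.0291]
eef_rot: [2.776, 1.567, 0.83]
force: [3.6, 15.7, -1.5]
grip_width: 0.0141
```

```bash
python3 - <<'E'
from h import *
need(.013,0,.029)
im=optics.camera("side"); 
cv2.imwrite("pics/s5.png",cv2.resize(im[220:340,220:420,::-1],None,fx=4,fy=4))
im=optics.camera("top"); 
cv2.imwrite("pics/t5.png",cv2.resize(im[200:290,300:380,::-1],None,fx=7,fy=6))
E
```

```text
tcp tray mm [13.5 -0.1 29.1] trans [ 0.004 -0.004  0.019] turn [-0.01  -0.042 -0.016] t 5.9 F [15.91  2.43 -1.52]
```

View pics/s5.png

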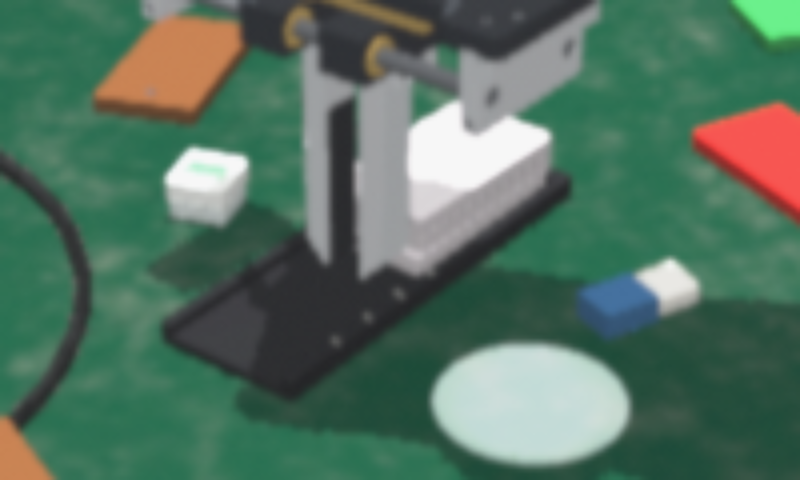

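View pics/t5.png

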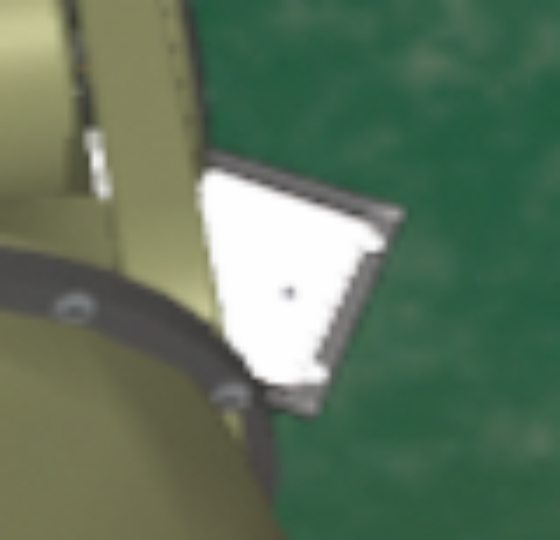

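>>> arm_command(
  deltas=[
    {"translation": [0,0,-0.3],"turn": [0,0,0]},
    {"translation": [0,0,-0.8],"turn": [0,0,0]},
    {"translation": [-1.2,0,-0.8],"turn": [0,0,0]},
    {"translation": [-2.4,0,-0.8],"turn": [0,0,0]},
    {"translation": [-3.0,0,0.5],"turn": [0,0,0]},
    {"translation": [-3.0,0,2.0],"turn": [0,0,0]},
    {"translation": [-3.0,0,3.5],"turn": [0,0,0]},
    {"translation": [-3.0,0,5.0],"turn": [0,0,0]},
    {"translation": [-3.0,0,5.0],"turn": [0,0,0]},
  ],
)

```text
time_s: 6.75
ee_pos: [0.4682, -0.0112, 0.1036]
eef_rot: [-0.453, 1.569, -2.402]
force: [-1.0, -0.0, -0.1]
grip_width: 0.0137
```

```bash
python3 - <<'E'
from h import *
need(-.103,0,.0375)
im=optics.camera("side"); 
cv2.imwrite("pics/s6.png",cv2.resize(im[220:340,220:420,::-1],None,fx=4,fy=4))
im=optics.camera("top"); 
cv2.imwrite("pics/t6.png",cv2.resize(im[180:300,230:390,::-1],None,fx=5,fy=5))
E
```

```text
tcp tray mm [-117.3    0.2  103.6] trans [ 2.644  0.007 -0.575] turn [-0.044  0.013  0.007] t 6.75 F [-0.37  0.89 -0.06]
```

View pics/s6.png

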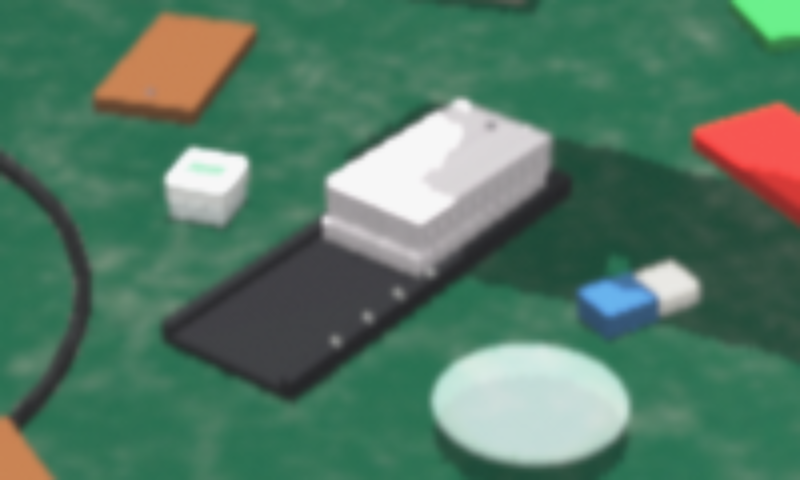

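View pics/t6.png

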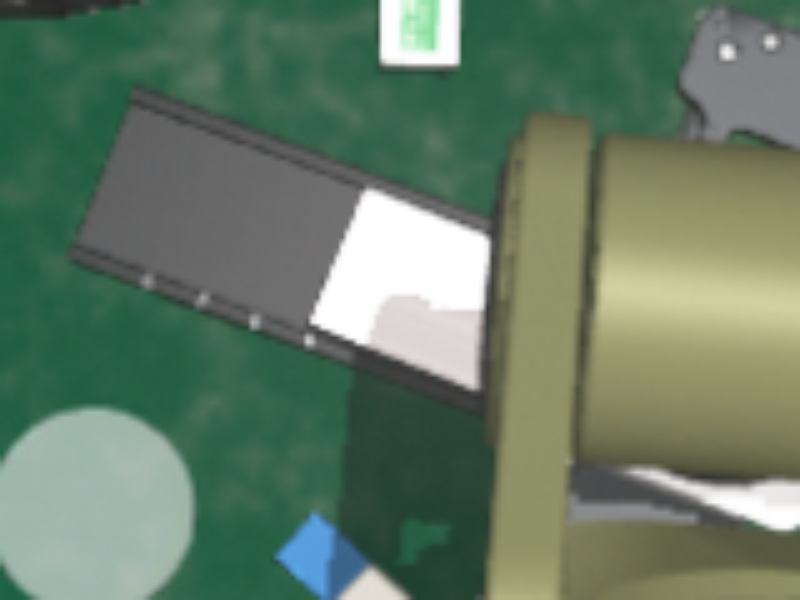

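The upper two plates sit about 5 mm behind the bottom one, since the bottom plate alone met the fingers. I'll square them from behind with the tips at the middle plate's height (z ≈ 18.5 mm).

>>> arm_command(
  deltas=[
    {"translation": [1.0,0,-0.2],"turn": [0,0,0]},
    {"translation": [1.8,0,-0.2],"turn": [0,0,0]},
    {"translation": [2.4,0,-0.2],"turn": [0,0,0]},
    {"translation": [2.64,0,-0.2],"turn": [-0.04,0,0]},
    {"translation": [2.64,0,-0.2],"turn": [-0.04,0,0]},
    {"translation": [2.64,0,-0.2],"turn": [-0.04,0,0]},
  ],
)

```text
time_s: 7.35
ee_pos: [0.4721, -0.0022, 0.0379]
eef_rot: [2.087, 1.571, 0.146]
force: [0.2, -0.2, 0.9]
grip_width: 0.0136
```

```bash
python3 - <<'E'
from h import *
need(-.0935,0,.0375)
im=optics.camera("side"); 
cv2.imwrite("pics/s7.png",cv2.resize(im[200:320,260:460,::-1],None,fx=4,fy=4))
E
```

```text
tcp tray mm [-1.075e+02 -1.000e-01  3.790e+01] trans [ 0.017 -0.001 -0.559] turn [ 0.044 -0.    -0.001] t 7.35 F [-0.14 -0.25  0.86]
```

View pics/s7.png

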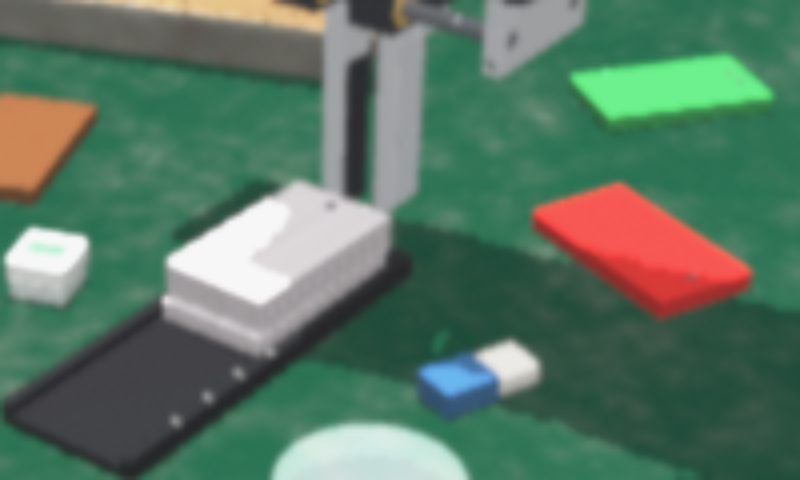

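>>> arm_command(
  deltas=[
    {"translation": [0.02,0,-0.1],"turn": [0.04,0,0]},
    {"translation": [0.02,0,-0.2],"turn": [0.04,0,0]},
    {"translation": [0.02,0,-0.3],"turn": [0.04,0,0]},
    {"translation": [0.02,0,-0.4],"turn": [0.04,0,0]},
    {"translation": [0.02,0,-0.48],"turn": [0.04,0,0]},
    {"translation": [0.02,0,-0.54],"turn": [0.04,0,0]},
    {"translation": [0.02,0,-0.58],"turn": [0.04,0,0]},
    {"translation": [0.02,0,-0.58],"turn": [0.04,0,0]},
    {"translation": [0.02,0,-0.58],"turn": [0.04,0,0]},
    {"translation": [0.02,0,-0.58],"turn": [0.04,0,0]},
  ],
)

```text
time_s: 8.23
ee_pos: [0.4768, 0.0107, 0.037]
eef_rot: [-1.702, 1.571, 2.635]
force: [1.3, -0.7, -0.1]
grip_width: 0.0138
```

```bash
python3 - <<'E'
from h import *
need(-.0735,0,.0375)
im=optics.camera("side"); 
cv2.imwrite("pics/s8.png",cv2.resize(im[200:320,260:460,::-1],None,fx=4,fy=4))
im=optics.camera("top"); 
cv2.imwrite("pics/t8.png",cv2.resize(im[180:300,230:390,::-1],None,fx=5,fy=5))
E
```

```text
tcp tray mm [-93.8   0.2  37. ] trans [-0.02   0.009 -0.812] turn [-0.008 -0.     0.002] t 8.2333 F [-0.15 -1.47 -0.07]
```

View pics/s8.png

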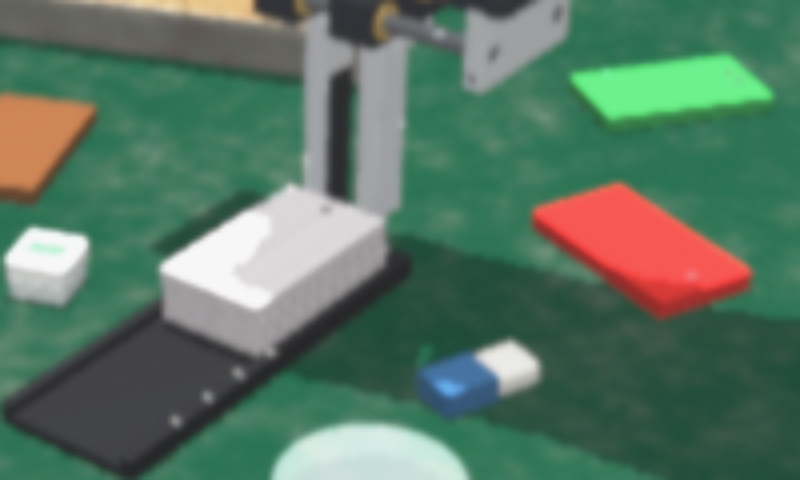

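View pics/t8.png

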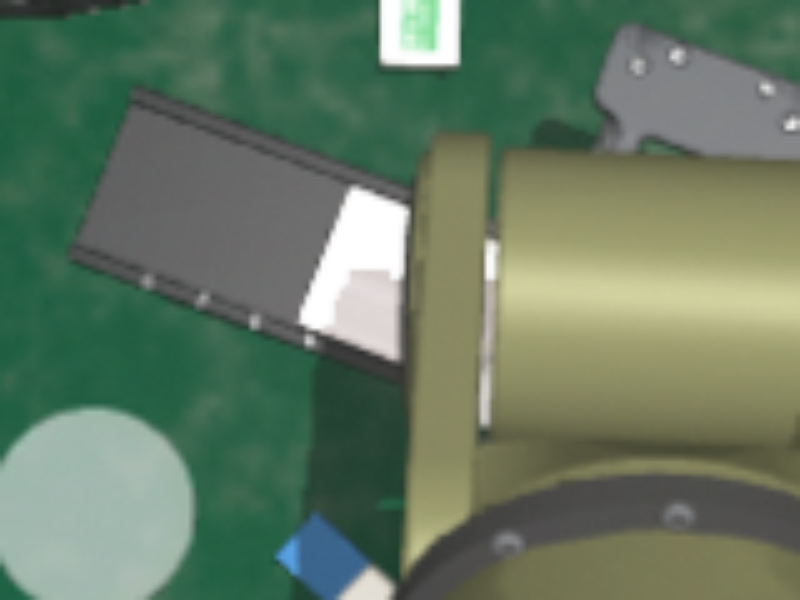

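The stack is now flush: the side view shows a single front face with its lower corner at crop (262,353), unmoved, and the rear is at the stop. Next I'll push the middle and top plates 20 mm forward.

>>> arm_command(
  deltas=[
    {"translation": [0,0,-0.08],"turn": [0,0,0]},
    {"translation": [0,0,-0.16],"turn": [0,0,0]},
    {"translation": [0,0,-0.24],"turn": [0,0,0]},
    {"translation": [0,0,-0.32],"turn": [0,0,0]},
    {"translation": [0,0,-0.4],"turn": [0,0,0]},
    {"translation": [0,0,-0.48],"turn": [0,0,0]},
    {"translation": [0,0,-0.56],"turn": [0,0,0]},
    {"translation": [0,0,-0.64],"turn": [0,0,0]},
    {"translation": [0,0,-0.72],"turn": [0,0,0]},
    {"translation": [0,0,-0.78],"turn": [0,0,0]},
    {"translation": [0,0,-0.81],"turn": [0,0,0]},
    {"translation": [0,0,-0.81],"turn": [0,0,0]},
  ],
)

```text
time_s: 9.33
ee_pos: [0.4843, 0.0297, 0.0371]
eef_rot: [2.422, 1.571, 0.476]
force: [0.3, -0.3, 0.2]
grip_width: 0.0141
```

```bash
python3 - <<'E'
from h import *
need(-.0735,0,.0375)
im=optics.camera("side"); 
cv2.imwrite("pics/s9.png",cv2.resize(im[200:320,260:460,::-1],None,fx=4,fy=4))
E
```

```text
tcp tray mm [-73.4   0.1  37.1] trans [-0.016  0.005  0.005] turn [-0.006 -0.001 -0.001] t 9.3333 F [-0.16 -0.34  0.21]
```

View pics/s9.png

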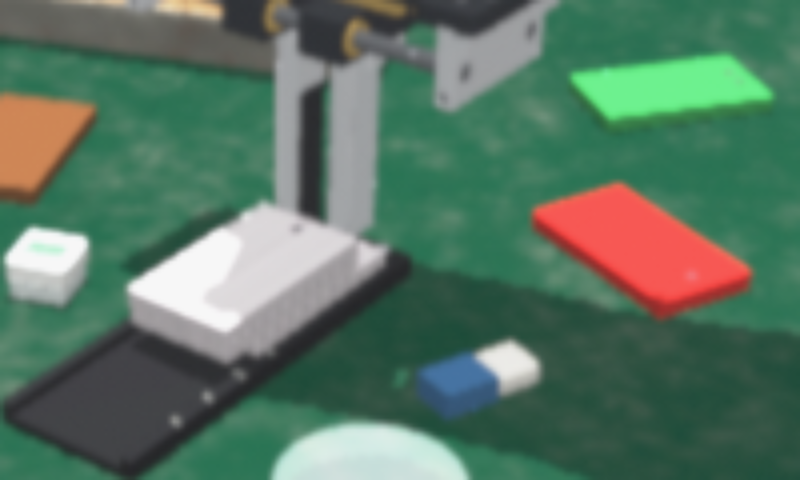

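The bottom plate stayed at the stop. I'll back off, raise 9 mm and push the top plate.

>>> arm_command(
  deltas=[
    {"translation": [0,0,0.2],"turn": [0,0,0]},
    {"translation": [-0.2,0,0.2],"turn": [0,0,0]},
    {"translation": [-0.38,0,0.2],"turn": [0,0,0]},
    {"translation": [-0.38,0,0.2],"turn": [0,0,0]},
    {"translation": [-0.38,0,0.1],"turn": [0,0,0]},
    {"translation": [-0.38,0,0.04],"turn": [0,0,0]},
    {"translation": [-0.38,0,-0.04],"turn": [0,0,0]},
    {"translation": [-0.38,0,-0.12],"turn": [0,0,0]},
    {"translation": [-0.38,0,-0.2],"turn": [0,0,0]},
    {"translation": [-0.38,0,-0.2],"turn": [0,0,0]},
  ],
)

```text
time_s: 10.22
ee_pos: [0.4862, 0.0345, 0.0465]
eef_rot: [-1.302, 1.571, 3.035]
force: [0.0, 0.1, 0.2]
grip_width: 0.0141
```

```bash
python3 - <<'E'
from h import *
need(-.0535,0,.0465)
im=optics.camera("side"); 
cv2.imwrite("pics/s10.png",cv2.resize(im[200:320,260:460,::-1],None,fx=4,fy=4))
E
```

```text
tcp tray mm [-68.2   0.2  46.5] trans [-0.     0.007 -0.588] turn [-0.003  0.     0.001] t 10.2167 F [ 0.09 -0.01  0.23]
```

View pics/s10.png

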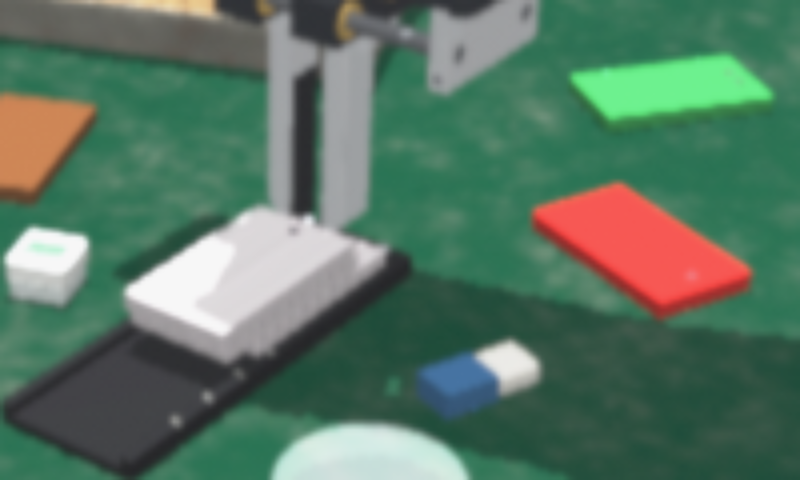

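Only the top plate is moving, so I'll go on for the rest.

>>> arm_command(
  deltas=[
    {"translation": [0,0,-0.08],"turn": [0,0,0]},
    {"translation": [0,0,-0.16],"turn": [0,0,0]},
    {"translation": [0,0,-0.24],"turn": [0,0,0]},
    {"translation": [0,0,-0.32],"turn": [0,0,0]},
    {"translation": [0,0,-0.4],"turn": [0,0,0]},
    {"translation": [0,0,-0.48],"turn": [0,0,0]},
    {"translation": [0,0,-0.54],"turn": [0,0,0]},
    {"translation": [0,0,-0.59],"turn": [0,0,0]},
    {"translation": [0,0,-0.59],"turn": [0,0,0]},
    {"translation": [0,0,-0.59],"turn": [0,0,0]},
  ],
)

```text
time_s: 11.1
ee_pos: [0.4915, 0.0479, 0.0466]
eef_rot: [2.784, 1.571, 0.838]
force: [0.0, 0.3, -0.1]
grip_width: 0.014
```

>>> arm_command(
  deltas=[
    {"translation": [0,0,0.3],"turn": [0,0,0]},
    {"translation": [-0.6,0,0.8],"turn": [0,0,0]},
    {"translation": [-2.0,0,1.2],"turn": [0,0,0]},
    {"translation": [-3.5,0,2.5],"turn": [0,0,0]},
    {"translation": [-5,0,4],"turn": [0,0,0]},
    {"translation": [-6,0,6],"turn": [0,0,0]},
    {"translation": [-6,0,8],"turn": [0,0,0]},
    {"translation": [-6,0,9],"turn": [0,0,0]},
    {"translation": [-6,0,10],"turn": [0,0,0]},
    {"translation": [-6,0,10],"turn": [0,0,0]},
    {"translation": [-6,0,10],"turn": [0,0,0]},
  ],
)

```text
time_s: 12.02
ee_pos: [0.3988, -0.1866, 0.1967]
eef_rot: [1.358, 1.57, -0.592]
force: [0.0, 0.5, 0.4]
grip_width: 0.0144
```

```bash
python3 - <<'E'
from h import *
need(-.0535,0,.0465)
im=optics.camera("side"); 
cv2.imwrite("pics/s11.png",cv2.resize(im[200:320,260:460,::-1],None,fx=4,fy=4))
im=optics.camera("top"); cv2.imwrite("pics/t11full.png",im[:,:,::-1])
cv2.imwrite("pics/t11.png",cv2.resize(im[180:300,230:390,::-1],None,fx=5,fy=5))
E
```

```text
tcp tray mm [-305.9    0.6  196.7] trans [  6.008  -0.029 -10.098] turn [-0.055  0.001 -0.005] t 12.0167 F [0.48 0.14 0.4 ]
```

View pics/s11.png

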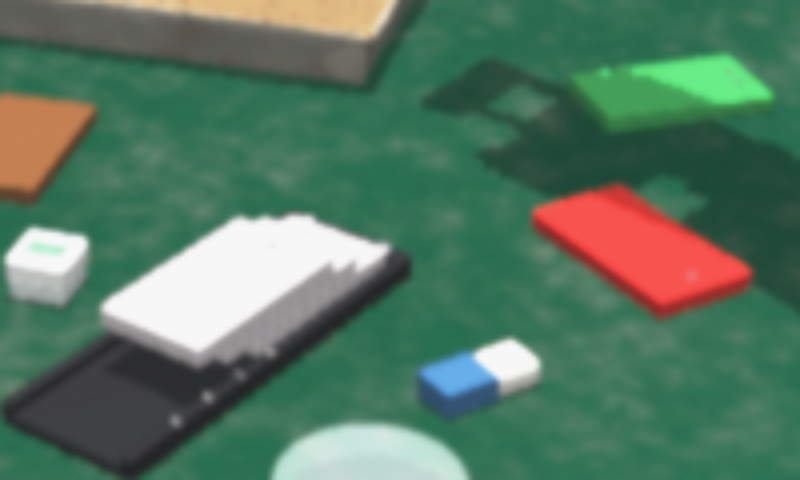

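View pics/t11.png

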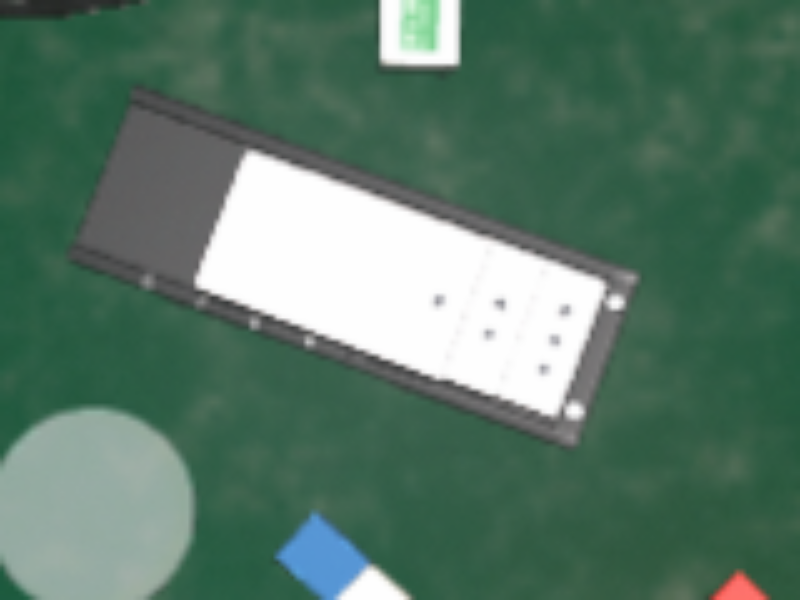

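The top view shows an even fan with three, two and one dots, all straight. Now a numeric check on the dots.

```bash
python3 - <<'E'
from h import *
for n,px,z in (("bot",[(565,310),(554,340),(544,370)],.015),("mid",[(500,304),(489,334)],.024),("top",[(438,300)],.033)):
    W=p2w(np.array(px)/5+[230,180],z,"top"); print(n,((W-C)@Rt*1000).round(1).tolist())
# offsets of the other things
for n in("top",):
  for t in("eraser","cover_box","watch_glass"):
    print(t,[[round(float(v)) for v in d['at']] for d in models.mark_of(t,n)][:1])
E
```

```text
bot [[-75.3, -11.2, 15.0], [-75.4, -0.1, 15.0], [-75.8, 10.8, 15.0]]
mid [[-53.7, -4.5, 24.0], [-53.8, 6.4, 24.0]]
top [[-33.7, 2.3, 33.0]]
eraser [[304, 296]]
cover_box [[317, 185]]
watch_glass [[251, 283]]
```

```bash
python3 -c "
from station import ctrl
print(ctrl.hand_in())"
```

```text
the job is handed in; nothing more can be done
None
```

The three plates are squared against the heel stop and fanned forward along the tray. I handed the job in at about 12 s of the 61 s allowed.

- **Squaring:** I pushed the stack back with two slightly spread fingers until the stop answered with about 16 N. The upper two plates were still about 5 mm too far back, so I pushed them flush with the bottom one from behind.
- **Fanning:** I pushed the middle and top plates forward together by 20 mm, then the top plate alone by another 20 mm. No plate was lifted or reordered.

Last checks, from the punched dots in the top view:

| Plate | Dots in the tray's frame (x) | Forward of the plate below | Off the centre line |
|---|---|---|---|
| Bottom | −75.5 mm (−75 mm means against the stop) | – | about 0 mm |
| Middle | −53.7 mm | about 21.7 mm | about 1 mm |
| Top | −33.7 mm | about 20 mm | about 2 mm |

- **Straightness and dots:** The plates look straight in the tray, and each strip of dots shows.
- **Things beside the tray:** The networks' marks for the eraser, cover-glass box and watch glass moved 2 to 5 pixels between the first and last pictures. I took that as noise: the eraser's corner is at the same pixel in the first and last pictures, and the watch glass looks unmoved across the later ones.
- **Heel position:** Early on, the two cameras' heel marks differed by about 1 cm. I used the tray's outline instead, and the contact with the stop agreed with it to about 0.5 mm.

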